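# Centre the wobbly pepper mill on its display plinth

### The arm

A 6-joint arm with a two-finger parallel gripper is mounted at the origin on the work surface. World frame = base frame: x ahead of the robot, y to its left, z up, the work surface at z = 0. Lengths are in m, angles in rad, forces in N, time in s.
With the tool pointing down it reaches from about 0.325 to 0.75 m from the base axis. Payload 7.6 kg.
Tool frame: the origin (TCP) lies on the front face of the gripper's body, between the roots of the fingers; the fingertips stand 73 mm ahead of it and the grasp point (between the pads) lies robot.tcp_to_grasp ahead of it (robot.tcp_to_grasp is the distance from the TCP to the grasp point, in m); x points along the fingers, y is the direction in which the jaws open and shut, and the axes are right-handed (so a half turn about x gives the same grasp; the last joint's range is limited). The gripper opens to 85 mm and grips with 20 to 120 N. Pads are 22 mm wide; open, the fingers measure 114 mm over their backs; the gripper's body (76 mm by 85 mm) begins 54 mm behind the grasp point. The pads swing forward as they close: fully open they stand 13 mm farther back than shut.
Start: joints at [-1.18, 0.052, 1.401, -0, 1.689, -0.07], TCP at [0.233, -0.47, 0.304] pointing down, gripper open.
Joint ranges: [-2.9, 2.9], [-0.91, 2.17], [0.12, 2.37], [-1.06, 4.2], [0.26, 2.73], [-2.93, 2.93]. Speed limits (rad/s): [2.57, 2.57, 3.01, 3.14, 3.14, 3.14].

### API

Orientations are given as a unit quaternion [w, x, y, z].
In Python, from plant import telemetry, viewer, robot gives the robot as it stands. The module is installed in compiled form; this text tells all that it offers.
- The arm moves only by the tool move_arm, never from a script. Its argument "increments" is a list of rows, each a list of 5 numbers: the closure, from -1 (fully open) to 1 (shut), so that 0 is half open, then the shift along the world's x, y, z in m, then the turn about the world's z in rad. A call has 1 to 8 rows; each row is the pose to reach, as a shift and turn from the pose measured when the call began; what a row does not reach only later rows make up. A row lasts 1/12 s, in which the tool goes at most 41.7 mm and 7.16 degrees, less where a joint would pass 70% of its speed; a pose out of reach is approached as far as the arm can. A call with a gripper value outside its range is refused whole. The fingers move at their own pace and stop on an object; "squeeze" is the grip in N (left out, the last holds). Time passes only in rows, so rows that repeat a pose let the fingers close. It gives the time, the measured TCP pose, the force and the opening at its end, in the units of the state.
- telemetry.state(): the state, without advancing time (a new reading comes with each control period).
- viewer.read_camera(name): name is "side" or "top"; returns a dict with "image" (480x640x3 uint8, red, green, blue), "vfov" (degrees; the focal length in pixels is half the picture's height over the tangent of half this angle, whatever the lens; pixels are square), "cx", "cy" (the principal point, pixels), "view" (4x4, takes a point from world to camera coordinates). Camera axes: x right, y up, looking along -z (the intrinsics and any distortion apply to the point x, -y, -z); pixel columns grow to the right and rows downward; lengths in m; the calibration is good to about 2 mm. A picture is of the moment at which its call begins. There is no depth.
- robot.sign_off(): hands the job in, once; it reports no verdict.
Trained networks look in a picture, given as the dict that the camera call returned (one of the last four; its "shot" number tells which), for a name from the list of things; names that differ only in an ending like _2 or _b are one class to them, and where a whole thing is asked for, a point or a joint stands for the part that bears it (a point fixed in the world has none). Each returns a list of dicts, best first, with "p" (0 to 1); they miss things now and then, are a little off and sometimes report something else, mostly with a low value. They report only what shows in the picture. A call takes as long as a camera call. They do not tell look-alikes from the thing itself.
- viewer.search_frame(picture, thing): "rect" ([left, top, right, bottom] in pixels, round what is visible of it).
- viewer.masks_of(picture, thing): "pixels" (480x640 bool, what is visible of it) and "rect" ([left, top, right, bottom] in pixels, round what is visible of it).
The state is a dict: "time": time; "joints": joint angles; "joint_velocities": joint speeds; "effort": joint torques, N m; "tool_pos": TCP position; "orientation": TCP orientation; "ft_force": force on the tool from outside, world axes, zero at the start; "moment": the same for the moment, N m; "grip_width": finger opening in m.
Only numpy, scipy, OpenCV 4.12 (cv2) and the standard library are available. Lean on these libraries where they do the work, as an engineer would, in place of code of your own. Each camera call takes 0.05 s, during which the arm holds its last target.

### The job

The small waisted pepper mill stands off-centre on its round marble plinth. With the fingertips, tap it lightly, low on its foot, until it stands upright in the middle of the plinth, its foot inside the dark ring line; do not pinch it, lift it, push hard or tip it over. Leave the plinth, the straight-sided salt mill on the other plinth, and everything else where they stand.

Things in the scene. Friction and masses are not known exactly. Their poses are not given: they have to be found in the camera images.
- pepper_mill: Loose waisted round wooden mill, 65 mm high, 80 to 170 g. Origin: centre of underside, z up. Stands on a flat 28 mm across; the underside slopes up and out to its widest part, the foot rim, 44 mm in diameter, upright side 6 to 14 mm above the origin. Waist 23 mm wide at 32 mm, head 36 mm at 49 mm. Pushed at the rim it slides (0.4 to 1.2 N), higher up it tips. Starts 16 to 24 mm off-centre, any direction.
- plinth: The pepper mill's plinth: loose marble cylinder, 84 mm in diameter, 50 mm high, 0.9 kg. Origin: centre of its underside, on the work surface; z up; any yaw. Its flat top, 50 mm above the origin, carries a thin dark ring line 60 mm in outer diameter round its centre. It is the left or the right one of two like plinths.
- salt_mill: Loose straight-sided wooden salt mill with a steel band, 48 mm in diameter, 47 mm high, already centred on the other plinth. Origin: centre of its underside. To be left alone.
- salt_plinth: The other plinth, the same shape as the first, with the salt mill on it. Origin: centre of its underside. To be left alone.
- pocket_knife: Loose closed pocket knife with a dark wooden handle, lying between the plinths, 100 x 20 x 13 mm (long along its x). Origin: centre of its underside. To be left alone.
- small_pocket_knife: Loose closed black pocket knife, lying on the robot's side of the plinths, 85 x 20 x 13 mm (long along its x). Origin: centre of its underside. To be left alone.
- honing_steel: Loose honing steel lying behind the plinths, about 300 mm long along its x, 34 mm wide and 26 mm high at most. Origin: on the table under its middle. To be left alone.
- carton: Loose cardboard carton, 55 x 100 x 34 mm, to the left of the plinths. Origin: centre of its underside. To be left alone.
- whetstone: Loose grey whetstone, 55 x 140 x 26 mm, to the right of the plinths. Origin: centre of its underside. To be left alone.
- oil_tin: Loose small round tin, 42 mm in diameter, 75 mm high, on the robot's side. Origin: centre of its underside. To be left alone.
Mind the look-alikes: they are no part of the job. What is shaped like the pepper_mill but purple is not meant.

How it is judged:
At the end, for the whole second after the job is handed in: The pepper mill stands upright and at rest on its plinth with its axis within 7.5 mm of the plinth's centre (foot inside the ring line); the plinth is within 10 mm of where it began; the salt mill stands upright, centred within 10 mm on its own plinth (horizontal distance between pepper_mill and plinth below 0.0075 m and angle between each of pepper_mill, salt_mill's own z axis and vertical below 0.06 rad and z of pepper_mill in the frame of plinth between 0.047 and 0.053 m and linear speed of pepper_mill below 0.01 m/s and angular speed of pepper_mill below 0.2 rad/s and distance of plinth from where it was at the start of the episode below 0.01 m and horizontal distance between salt_mill and salt_plinth below 0.01 m); the robot touches nothing.
It fails at once if the pepper mill is tipped by more than 25 degrees (angle between pepper_mill's own z axis and vertical above 0.44 rad).
It fails at once if the pepper mill is lifted (underside more than 12 mm above the plinth) or knocked off (z of pepper_mill in the frame of plinth above 0.062 m or z of pepper_mill in the frame of plinth below 0.04 m).
It fails at once if the pepper mill is pinched or pushed hard (more than 12 N) (contact force between pepper_mill and the arm above 12 N).
It fails at once if a plinth is moved by more than 10 mm (distance of any of plinth, salt_plinth from where it was at the start of the episode above 0.01 m).
It fails at once if the salt mill is moved by more than 10 mm or tipped, or another thing on the counter is moved by more than 20 mm (distance of salt_mill from where it was at the start of the episode above 0.01 m or angle between salt_mill's own z axis and vertical above 0.3 rad or distance of any of pocket_knife, small_pocket_knife, honing_steel, carton, whetstone, oil_tin from where it was at the start of the episode above 0.02 m).
It also fails if it takes over 48 s, if anything falls off the work surface, if the arm or the gripper's body presses on something with over 40 N, if the wrist force passes 120 N, or if a joint passes its speed limit or range.

## Working session

There is one attempt and no reset: what is moved stays moved. The work goes in short steps, Python scripts to look and compute and a tool call to move; the robot and the scene stay as the last step left them, time stands still between calls to the robot, and variables do not carry over. Pictures are saved under pics/ and viewed, and the job is handed in when it is done.

Besides the shell and the picture viewer there is one more tool, called after ">>>" as name([rows], argument=value, ...), one row to a line, values as JSON. move_arm: Moves the arm, as the interface text tells. Its arguments: {"type":"object","properties":{"increments":{"type":"array","items":{"type":"array","items":{"type":"number"}}},"squeeze":{"type":"number"}},"required":["increments"]}

```bash
mkdir -p pics; python3 - <<'E'
from plant import telemetry, viewer, robot
import cv2
print(telemetry.state()); print(robot.tcp_to_grasp)
for n in ("side","top"):
    p=viewer.read_camera(n)
    print(n,{k:v for k,v in p.items() if k!="image"})
    cv2.imwrite(f"pics/{n}0.png",p["image"][:,:,::-1])
    for t in ("pepper_mill","plinth","salt_mill","oil_tin"):
        print(t,[(round(d["p"],2),[round(float(x)) for x in d["rect"]]) for d in viewer.search_frame(p,t)])
E
```

```text
{'time': 0.0, 'joints': array([-1.18031738e+00,  5.28230874e-02,  1.40176040e+00,  1.63175575e-06,
        1.68859410e+00, -7.03315320e-02]), 'joint_velocities': array([ 0.00080803,  0.00046884,  0.00121238, -0.00176324, -0.00210602,
       -0.00027676]), 'effort': array([ 2.55934510e-04, -3.81660712e+01, -3.60184622e+01, -8.19560842e-05,
        6.15910933e-03,  9.14114395e-06]), 'tool_pos': array([ 0.23338527, -0.470054  ,  0.30306148]), 'orientation': array([-0.16093017, -0.68833175, -0.16203674,  0.68850925]), 'ft_force': array([0.49670747, 0.16697171, 1.00154265]), 'moment': array([-0.02656678,  0.03050151,  0.00156613]), 'grip_width': 0.0857195437368484}
0.0539
side {'vfov': 46.59220607029361, 'cx': 320.8353923158859, 'cy': 239.02281293992763, 'view': array([[-0.71596588, -0.6981276 , -0.00327313,  0.40132464],
       [ 0.36463896, -0.37794592,  0.85099666, -0.25215751],
       [-0.59534132,  0.60809106,  0.5251609 , -0.81283601],
       [ 0.        ,  0.        ,  0.        ,  1.        ]]), 'shot': 1}
pepper_mill [(0.89, [311, 258, 333, 295]), (0.81, [242, 242, 265, 278]), (0.71, [257, 295, 286, 332])]
plinth [(0.69, [224, 257, 270, 305])]
salt_mill [(0.94, [373, 200, 397, 227]), (0.38, [302, 249, 345, 275])]
oil_tin [(0.95, [442, 239, 465, 282])]
top {'vfov': 54.21071230818959, 'cx': 319.71606077768416, 'cy': 237.76240772863207, 'view': array([[ 0.01060518, -0.9995077 , -0.02952771,  0.00129214],
       [ 0.98790788,  0.00590513,  0.1549295 , -0.52529106],
       [-0.15467887, -0.03081371,  0.98748416, -0.99139658],
       [ 0.        ,  0.        ,  0.        ,  1.        ]]), 'shot': 2}
pepper_mill [(0.71, [286, 243, 305, 263]), (0.6, [221, 246, 244, 266]), (0.54, [233, 204, 258, 223])]
plinth [(0.63, [229, 188, 271, 228])]
salt_mill [(0.56, [382, 221, 406, 246]), (0.25, [383, 315, 403, 334])]
oil_tin [(0.67, [458, 224, 530, 271]), (0.62, [383, 311, 404, 332])]
```

View pics/side0.png

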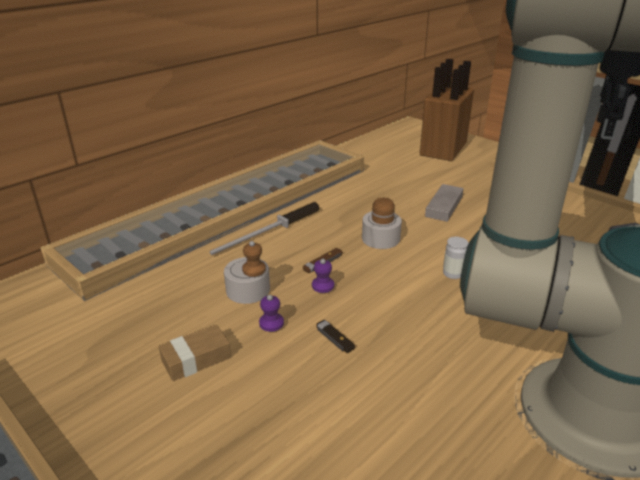

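View pics/top0.png

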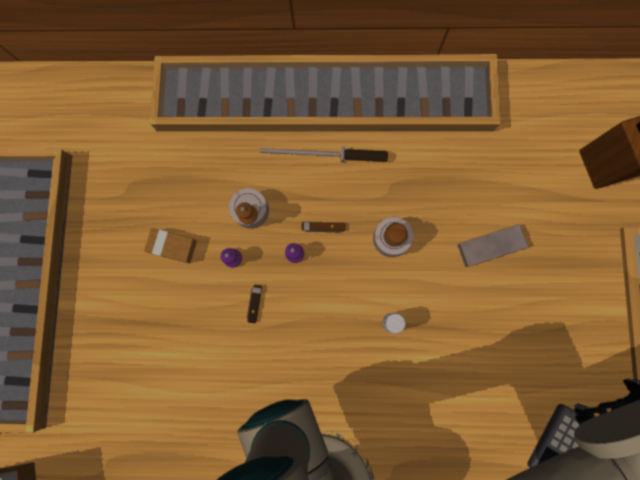

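```bash
python3 - <<'E'
import cv2
a=cv2.imread("pics/top0.png")[170:290,200:330]; cv2.imwrite("pics/topc0.png",cv2.resize(a,None,fx=5,fy=5,interpolation=2))
a=cv2.imread("pics/side0.png")[220:350,210:360]; cv2.imwrite("pics/sidec0.png",cv2.resize(a,None,fx=4.5,fy=4.5,interpolation=2))
E
```

```text
(no output)
```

View pics/topc0.png

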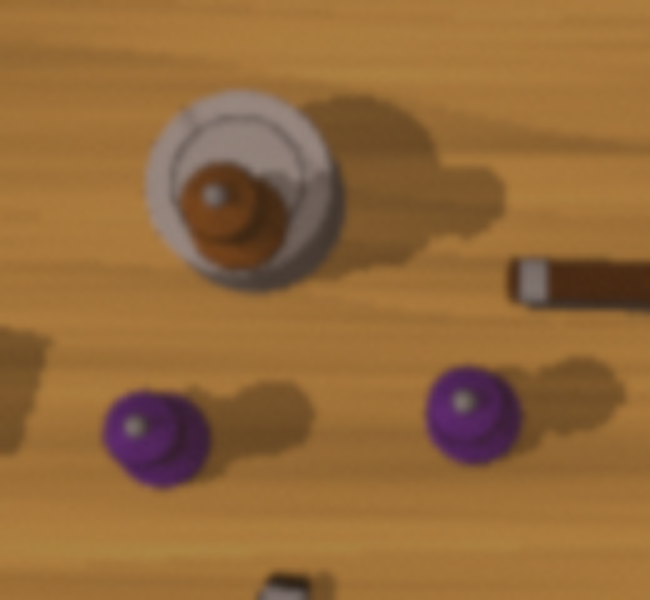

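View pics/sidec0.png

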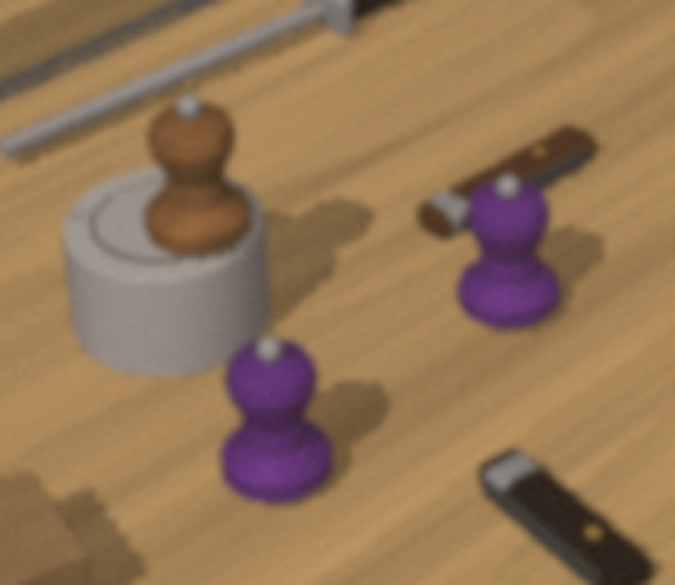

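The target is the brown waisted mill on the left plinth, at side (254,262) and top (246,212). The look-alikes are the two purple mills standing on the counter, at top (231,257) and (294,253); they are the wrong colour and not on a plinth. The crops confirm the brown one. It stands off-centre toward the robot and slightly to the right, so I'll fit positions next.

```bash
cat > h.py <<'E'
import numpy as np, cv2
from scipy.optimize import minimize, least_squares
from plant import telemetry, viewer, robot
def proj(p,P):
    P=np.atleast_2d(P); V=np.asarray(p["view"]); c=P@V[:3,:3].T+V[:3,3]
    f=240/np.tan(np.radians(p["vfov"]/2)); 
    return np.c_[p["cx"]+f*c[:,0]/-c[:,2], p["cy"]-f*c[:,1]/-c[:,2]]
T=np.linspace(0,2*np.pi,60,endpoint=False)
def circ(x,y,z,r): return np.c_[x+r*np.cos(T),y+r*np.sin(T),0*T+z]
def atz(p,uv,z):
    V=np.asarray(p["view"]); f=240/np.tan(np.radians(p["vfov"]/2))
    d=V[:3,:3].T@np.array([(uv[0]-p["cx"])/f,-(uv[1]-p["cy"])/f,-1]); o=-V[:3,:3].T@V[:3,3]
    return (o+d*(z-o[2])/d[2])
PRO=[(0,14),(6,22),(14,22),(22,16),(32,11.5),(40,15),(49,18),(58,14),(62,5)]
S=8
def fill(p,sets,box):
    m=np.zeros(((box[3]-box[1])*S,(box[2]-box[0])*S),np.uint8)
    for a,b in sets:
        h=cv2.convexHull(((np.r_[proj(p,a),proj(p,b)]+.5-[box[0],box[1]])*S).astype(np.float32)).astype(np.int32)
        cv2.fillConvexPoly(m,h,1)
    return cv2.resize(m.astype(np.float32),None,fx=1/S,fy=1/S,interpolation=cv2.INTER_AREA)
def mill(x,y):
    c=[circ(x,y,.05+h/1e3,r/1e3) for h,r in PRO]; return list(zip(c[:-1],c[1:]))
def plin(x,y): return [(circ(x,y,0,.042),circ(x,y,.05,.042))]
def near(p,t,xy,z):
    u=proj(p,[[*xy,z]])[0]; best=None
    for d in viewer.masks_of(p,t):
        r=d["rect"]; 
        e=np.hypot((r[0]+r[2])/2-u[0],(r[1]+r[3])/2-u[1])
        if e<18 and (best is None or e<best[0]): best=(e,d)
    return best and best[1]
def fit(p,mask,sets,x0):
    u=proj(p,[[*x0,.06]])[0].astype(int); b=[u[0]-45,u[1]-45,u[0]+45,u[1]+45]
    M=mask[b[1]:b[3],b[0]:b[2]].astype(np.float32)
    r=minimize(lambda q:np.sum((fill(p,sets(*(q/100)),b)-M)**2),np.array(x0)*100,method="Nelder-Mead",options=dict(initial_simplex=np.array(x0)*100+np.array([[0,0],[1,0],[0,1]]),xatol=.005))
    return r.x/100,r.fun,M.sum()
def brown(im,u,R=40):
    h=cv2.cvtColor(im,cv2.COLOR_RGB2HSV)
    return h
E
python3 - <<'E'
from h import *
for n in("top","side"):
    p=viewer.read_camera(n); np.save(f"{n}0.npy",p,allow_pickle=True)
    c0=atz(p,(249,207) if n=="top" else (246,270),.05 if n=="top" else .05)[:2]
    print(n,"c0",c0)
    m=near(p,"pepper_mill",c0,.08); l=near(p,"plinth",c0,.03)
    if m is None or l is None: print("missing",m is None,l is None); continue
    mm=m["pixels"]; print(m["p"],l["p"],m["rect"],l["rect"])
    a=fit(p,mm,mill,c0); print("mill",a)
    q=fit(p,mm|l["pixels"],lambda x,y:plin(x,y)+mill(*a[0]),c0); print("plinth",q, "rel",a[0]-q[0])
    im=p["image"][:,:,::-1].copy(); k=5; u=proj(p,[[*q[0],.05]])[0].astype(int)
    im=cv2.resize(im[u[1]-50:u[1]+50,u[0]-60:u[0]+60],None,fx=k,fy=k,interpolation=2)
    for C,col in((circ(*q[0],.05,.042),(0,0,255)),(circ(*q[0],.05,.03),(0,255,255)),(circ(*q[0],0,.042),(0,0,255)),(circ(*a[0],.06,.022),(0,255,0)),(circ(*a[0],.099,.018),(255,255,0))):
        cv2.polylines(im,[((proj(p,C)+.5-[u[0]-60,u[1]-50])*k).astype(np.int32)],True,col,1)
    cv2.imwrite(f"pics/{n}fit0.png",im)
p=viewer.read_camera("top")
for nm,uv in (("purpleL",(232,262)),("purpleR",(295,257))): print(nm,atz(p,uv,.01))
from scipy.spatial.transform import Rotation as R
q=telemetry.state()["orientation"]; print(R.from_quat(np.r_[q[1:],q[0]]).as_matrix())
E
```

```text
top c0 [0.59187847 0.16280776]
0.55 0.87 [232.9, 203.9, 257.8, 222.9] [226.9, 188.2, 270.3, 227.1]
mill (array([0.57561428, 0.16604574]), np.float64(9.2236328125), np.float32(364.0))
plinth (array([0.59485699, 0.16860836]), np.float64(31.417724609375), np.float32(1260.0)) rel [-0.01924271 -0.00256261]
side c0 [0.59091997 0.1679012 ]
0.8 0.91 [241.5, 244.4, 268.5, 279.6] [225.1, 257.4, 270.4, 304.8]
mill (array([0.57352746, 0.16307064]), np.float64(19.307373046875), np.float32(664.0))
plinth (array([0.59540232, 0.16467842]), np.float64(131.346435546875), np.float32(1985.0)) rel [-0.02187487 -0.00160778]
purpleL [0.47341106 0.20460997 0.01      ]
purpleR [0.48581938 0.0619788  0.01      ]
[[ 3.49870547e-05  4.44685824e-01 -8.95686618e-01]
 [-1.05927311e-04 -8.95686611e-01 -4.44685825e-01]
 [-9.99999994e-01  1.10435923e-04  1.57669373e-05]]
```

View pics/topfit0.png

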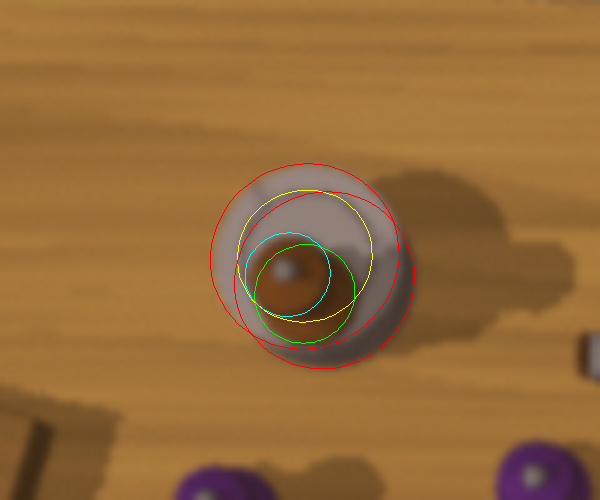

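View pics/sidefit0.png

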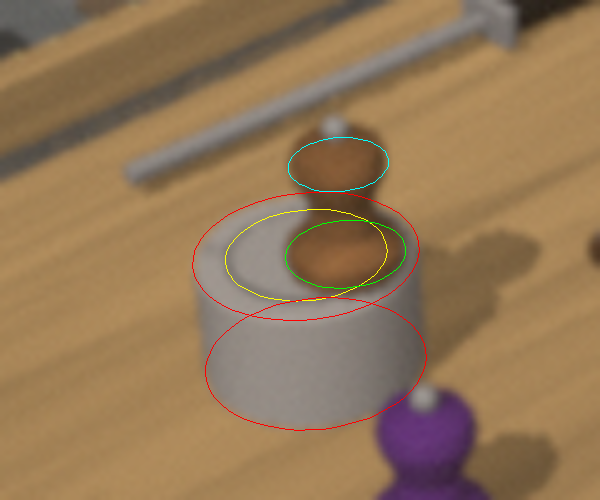

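```bash
cat >> h.py <<'E'
def edgefit(p,x0,m0,shot=None,plot=None):
    """refine using gradient along predicted contours"""
    im=cv2.GaussianBlur(p["image"],(0,0),.7).astype(np.float32)
    return im
E
python3 - <<'E'
from h import *
p=np.load("top0.npy",allow_pickle=True).item()
print("ring c",atz(p,(247.2,205.8),.05),"foot c",atz(p,(247.3,213.7),.06))
print(proj(p,[[.5949,.1686,.05],[.5756,.166,.06]]))
for n in("top","side"):
    p=np.load(f"{n}0.npy",allow_pickle=True).item(); im=p["image"]
    h=cv2.cvtColor(im,cv2.COLOR_RGB2HSV).astype(int)
    u=proj(p,[[.59,.167,.06]])[0].astype(int); x0,y0=u-24
    print(n,x0,y0,"sat"); 
    print("\n".join(f"{y0+i} "+" ".join(f"{v//10:2d}" for v in r) for i,r in enumerate(h[y0:y0+52,x0:x0+48,1])))
E
```

```text
ring c [0.59458204 0.16690965 0.05      ] foot c [0.57463069 0.16416507 0.06      ]
[[246.44629208 205.65688415]
 [246.48133613 213.26238943]]
top 222 182 sat
182 16 16 16 16 16 16 16 16 16 16 16 16 16 16 16 16 16 16 16 16 16 16 16 16 16 16 16 16 16 16 16 16 16 16 16 16 16 16 16 16 16 16 16 16 16 16 16 16
183 16 16 16 16 16 16 16 16 16 16 16 16 16 16 16 16 16 16 16 16 16 16 16 16 16 16 16 16 16 16 16 16 16 16 16 16 16 16 16 16 16 16 16 16 16 16 16 16
184 16 16 16 16 16 16 16 16 16 16 16 16 16 16 16 16 16 16 16 16 16 16 16 16 16 16 16 16 16 16 16 16 16 16 16 16 16 16 16 16 16 16 15 15 15 15 15 16
185 16 16 16 16 16 16 16 16 16 16 16 16 16 16 16 16 16 16 16 16 16 16 16 16 16 16 16 16 16 16 16 16 16 16 16 16 16 16 16 16 16 16 16 15 15 16 16 15
186 16 16 16 16 16 16 16 16 16 16 16 16 16 16 16 16 16 16 16 16 16 16 16 16 16 16 16 16 16 16 16 16 16 16 16 16 16 16 16 16 16 16 16 16 16 16 16 16
187 16 16 16 16 16 16 16 16 16 16 16 16 16 16 16 16 16 16 16 16 16 15 15 14 13 13 13 13 14 14 15 15 16 16 16 16 16 16 16 16 16 16 16 16 16 16 16 16
188 16 16 16 16 16 16 16 16 16 16 16 16 16 16 16 16 1
[... 13767 characters left out ...]
  2  2  2  2  2  2  2  2  2  2  2  2  2  2  2  2  2  2  2  2  3  3  2  2  2  2  2  2  2  3  2  3  3  3  3  6
289 12 12 11  9  5  2  2  2  2  2  2  2  2  2  2  2  2  2  2  2  2  2  2  2  2  2  2  2  2  2  2  2  2  2  2  3  2  2  2  2  2  2  3  3  3  3  3  6
290 12 12 11  9  5  3  2  2  2  2  3  2  2  2  2  2  2  2  2  2  2  2  2  2  2  2  2  2  2  2  2  2  2  2  2  2  2  2  2  2  2  2  3  3  3  3  4  7
291 12 11 11 10  5  3  2  2  2  2  2  2  2  2  2  2  2  2  2  2  2  2  2  2  2  2  2  2  2  2  2  2  2  3  2  2  2  2  2  2  3  3  3  3  3  3  4  8
292 12 12 12 10  6  3  2  2  2  2  2  2  2  2  2  2  2  2  2  2  2  2  2  2  2  2  2  2  2  2  2  2  2  2  2  2  2  2  2  3  3  3  3  3  3  3  6  9
```

Saturation separates marble from wood well, so I'll refit with that.

```bash
cat >> h.py <<'E'
from scipy.ndimage import binary_fill_holes,label
def topfit(p,g=(.594,.168),gm=None,draw=None,block=None):
    s=cv2.cvtColor(p["image"],cv2.COLOR_RGB2HSV)[:,:,1].astype(float)
    u=proj(p,[[*g,.05]])[0].astype(int); b=[u[0]-30,u[1]-30,u[0]+30,u[1]+32]
    c=s[b[1]:b[3],b[0]:b[2]]
    low=c<105; full=binary_fill_holes(low); lab,n=label(full)
    full=lab==np.argmax(np.bincount(lab[lab>0]))
    hole=full&~low; hole=binary_fill_holes(hole); lab,n=label(hole); hole=lab==np.argmax(np.bincount(lab[lab>0]))
    F=np.zeros(s.shape,bool); F[b[1]:b[3],b[0]:b[2]]=full; H=F*False; H[b[1]:b[3],b[0]:b[2]]=hole
    a=fit(p,H,mill,gm or g); q=fit(p,F,lambda x,y:plin(x,y),g)
    if draw: overlay(p,q[0],a[0],draw)
    return a,q,a[0]-q[0]
def overlay(p,q,a,fn):
    im=p["image"][:,:,::-1]; k=5; u=proj(p,[[*q,.05]])[0].astype(int)
    im=cv2.resize(im[u[1]-50:u[1]+50,u[0]-60:u[0]+60],None,fx=k,fy=k,interpolation=2)
    for C,col in((circ(*q,.05,.042),(0,0,255)),(circ(*q,.05,.03),(0,255,255)),(circ(*q,0,.042),(0,0,255)),(circ(*a,.06,.022),(0,255,0)),(circ(*a,.099,.018),(255,255,0))):
        cv2.polylines(im,[((proj(p,C)+.5-[u[0]-60,u[1]-50])*k).astype(np.int32)],True,col,1)
    cv2.imwrite(fn,im)
E
python3 - <<'E'
from h import *
p=np.load("top0.npy",allow_pickle=True).item()
a,q,r=topfit(p,draw="pics/topfit1.png"); print(a,q,r)
s=np.load("side0.npy",allow_pickle=True).item(); overlay(s,q[0],a[0],"pics/sidefit1.png")
E
```

```text
(array([0.57418198, 0.16451469]), np.float64(19.546875), np.float32(349.0)) (array([0.59530503, 0.1677858 ]), np.float64(45.65625), np.float32(1225.0)) [-0.02112304 -0.00327111]
```

View pics/topfit1.png

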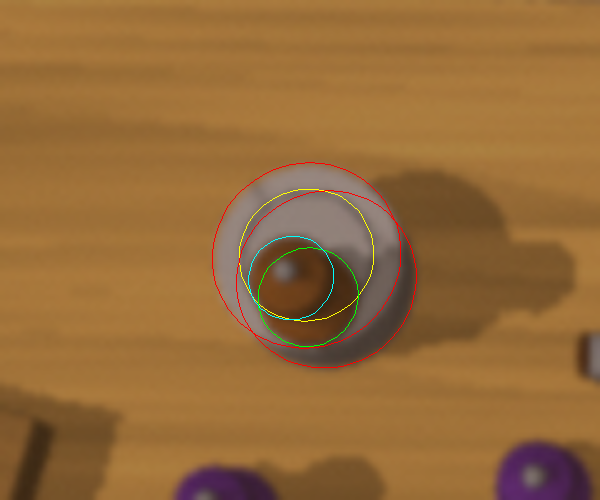

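View pics/sidefit1.png

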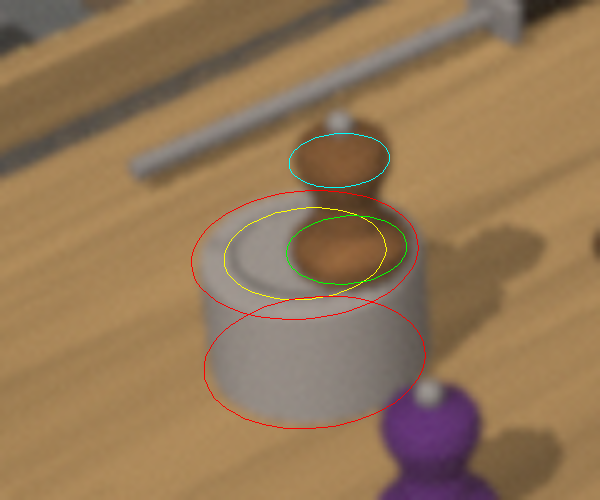

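Both views agree to about 2 mm. The plinth is at about (0.595, 0.167) and the mill about 21 mm toward the robot at (0.574, 0.164), which is inside the stated 16–24 mm. I'll part the fingers about 25 mm to cradle the foot and push along +x. First I move over to the approach spot at height.

>>> move_arm([
  [0.4, 0.018, 0.037, 0, -0.1],
  [0.4, 0.035, 0.074, 0, -0.2],
  [0.4, 0.053, 0.111, 0, -0.3],
  [0.4, 0.07, 0.148, 0, -0.34],
  [0.4, 0.088, 0.185, 0, -0.34],
  [0.4, 0.105, 0.222, 0, -0.34],
  [0.4, 0.122, 0.259, 0, -0.34],
  [0.4, 0.14, 0.296, 0, -0.34],
], squeeze=20)

```text
time: 1.52
tool_pos: [0.3737, -0.1724, 0.3042]
orientation: [0.043, 0.706, 0.042, -0.706]
ft_force: [1.0, -0.5, 0.2]
grip_width: 0.0257
```

>>> move_arm([
  [0.4, 0.017, 0.036, 0, 0],
  [0.4, 0.034, 0.072, 0, 0],
  [0.4, 0.051, 0.108, 0, 0],
  [0.4, 0.068, 0.144, 0, 0],
  [0.4, 0.085, 0.18, 0, 0],
  [0.4, 0.102, 0.216, 0, 0],
  [0.4, 0.119, 0.252, 0, 0],
  [0.4, 0.136, 0.288, 0, 0],
])

```text
time: 2.18
tool_pos: [0.5101, 0.1178, 0.3043]
orientation: [0.043, 0.706, 0.042, -0.705]
ft_force: [0.1, -0.5, 0.1]
grip_width: 0.026
```

>>> move_arm([
  [0.4, 0.02, 0.043, 0, 0],
  [0.4, 0.02, 0.043, -0.035, 0],
  [0.4, 0.02, 0.043, -0.07, 0],
  [0.4, 0.02, 0.043, -0.1, 0],
  [0.4, 0.02, 0.043, -0.12, 0],
  [0.4, 0.02, 0.043, -0.12, 0],
])

```text
time: 2.68
tool_pos: [0.528, 0.1605, 0.1788]
orientation: [-0.044, -0.703, -0.042, 0.709]
ft_force: [-0.5, 0.1, -0.8]
grip_width: 0.0257
```

```bash
python3 - <<'E'
from h import *
s=telemetry.state(); print(s["time"],s["tool_pos"],s["ft_force"],s["grip_width"])
for n in("top","side"):
    p=viewer.read_camera(n); u=proj(p,[[.56,.165,.1]])[0].astype(int)
    im=p["image"][max(0,u[1]-60):u[1]+60,u[0]-75:u[0]+75,::-1]
    cv2.imwrite(f"pics/{n}2.png",cv2.resize(im,None,fx=5,fy=5,interpolation=2))
    print(n,u-[75,60], proj(p,[[*s["tool_pos"][:2],s["tool_pos"][2]-.073]]))
E
```

```text
2.6833 [0.52802399 0.16045536 0.17882139] [-0.52962405  0.13688389 -0.75809076] 0.02570088164519622
top [168 156] [[244.28559474 231.16847061]]
side [181 193] [[269.85702935 256.30941728]]
```

View pics/top2.png

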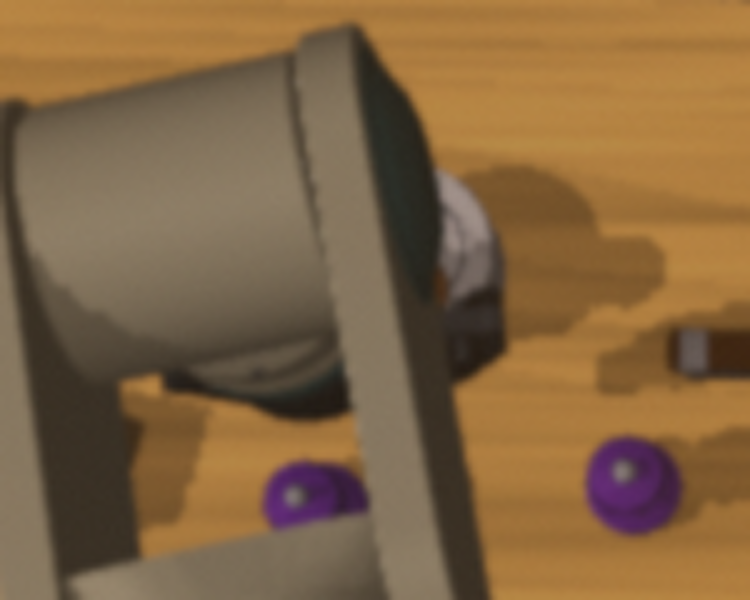

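View pics/side2.png

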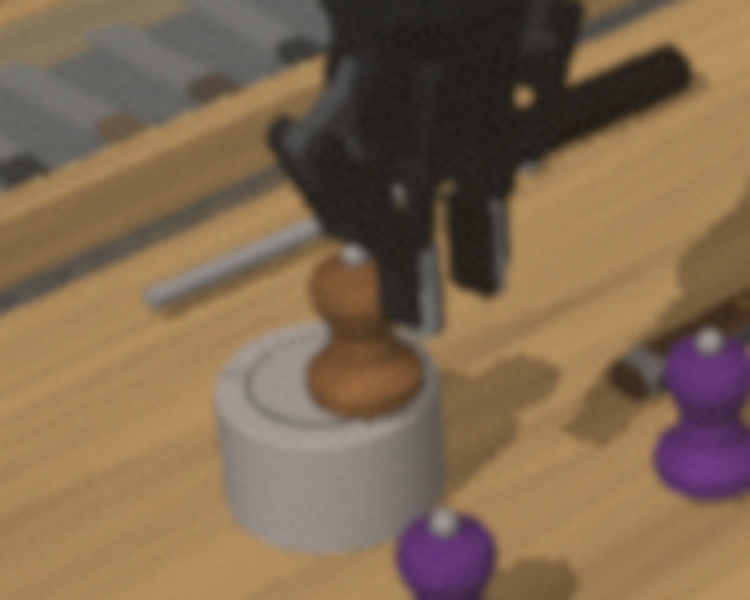

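```bash
python3 - <<'E'
from h import *
s=np.load("side0.npy",allow_pickle=True).item()
t=np.array([.528,.1605]); d=np.array([.993,.12]); n=np.array([-.12,.993])
for z in(.104,.108,.112):
  print(z,[ (proj(s,[[*(t+n*a+d*b),z]])[0]-[181,193]+.5)*5//1 for a in(.0128,.024) for b in(-.011,.011)],
   [ (proj(s,[[*(t-n*a+d*b),z]])[0]-[181,193]+.5)*5//1 for a in(.0128,.024) for b in(-.011,.011)])
E
```

```text
0.104 [array([446., 350.]), array([398., 329.]), array([424., 365.]), array([376., 343.])] [array([494., 317.]), array([447., 297.]), array([515., 303.]), array([468., 283.])]
0.108 [array([445., 340.]), array([398., 319.]), array([423., 355.]), array([376., 333.])] [array([494., 308.]), array([447., 287.]), array([515., 294.]), array([468., 274.])]
0.112 [array([444., 331.]), array([397., 309.]), array([422., 345.]), array([375., 324.])] [array([493., 298.]), array([446., 278.]), array([514., 284.]), array([467., 264.])]
```

Fingertips read about z 0.112 (TCP − 67 mm) when matched to the side view. I'll lower to TCP 0.125, which puts the tips near 0.057, level with the foot rim.

>>> move_arm([
  [0.4, 0, -0.001, -0.015, 0],
  [0.4, 0, -0.001, -0.03, 0],
  [0.4, 0, -0.001, -0.042, 0],
  [0.4, 0, -0.001, -0.05, 0],
  [0.4, 0, -0.001, -0.054, 0],
  [0.4, 0, -0.001, -0.054, 0],
  [0.4, 0, -0.001, -0.054, 0],
])

```text
time: 3.37
tool_pos: [0.5305, 0.1598, 0.1315]
orientation: [0.043, 0.706, 0.042, -0.705]
ft_force: [-1.3, -0.1, 0.0]
grip_width: 0.0259
```

```bash
cat >> h.py <<'E'
def snap(i):
    s=telemetry.state(); print(s["time"],s["tool_pos"].round(4),s["ft_force"].round(2),round(s["grip_width"],4))
    p=viewer.read_camera("side"); np.save(f"side{i}.npy",p,allow_pickle=True)
    im=p["image"][230:330,200:320,::-1]; cv2.imwrite(f"pics/s{i}.png",cv2.resize(im,None,fx=6,fy=6,interpolation=2))
E
python3 -c "
from h import *
snap(3)"
```

```text
3.3667 [0.5305 0.1598 0.1315] [-1.34 -0.08  0.04] 0.0259
```

View pics/s3.png

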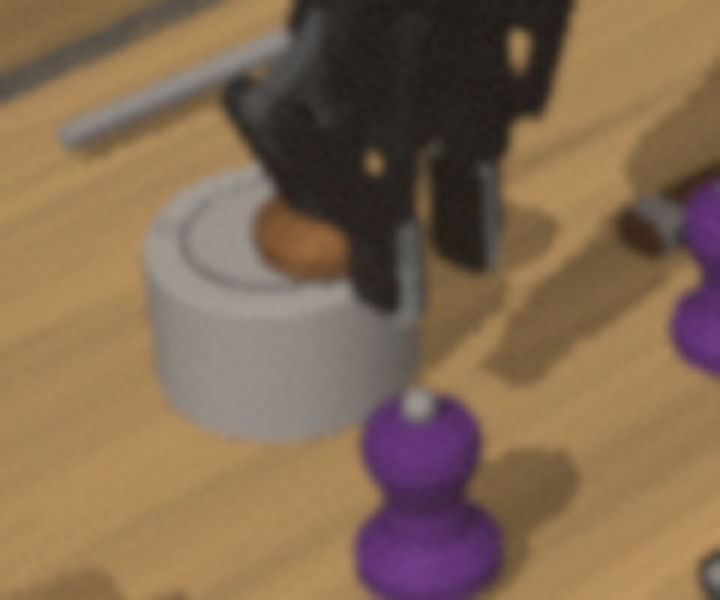

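```bash
python3 - <<'E'
from h import *
for i in range(4): print(telemetry.state()["tool_pos"].round(4))
s=np.load("side3.npy",allow_pickle=True).item()
t=np.array([.5305,.1598]); d=np.array([.993,.12]); n=np.array([-.12,.993])
for z in(.056,.060,.064,.068):
  print(z,[ (proj(s,[[*(t+n*a+d*b),z]])[0]-[200,230]+.5)*6//1 for a in(.0128,.021) for b in(-.011,.011)],
   [ (proj(s,[[*(t-n*a+d*b),z]])[0]-[200,230]+.5)*6//1 for a in(.0128,.021) for b in(-.011,.011)])
E
```

```text
[0.5306 0.1599 0.1317]
[0.5306 0.1599 0.1317]
[0.5306 0.1599 0.1317]
[0.5306 0.1599 0.1317]
0.056 [array([425., 329.]), array([370., 302.]), array([407., 342.]), array([351., 315.])] [array([482., 288.]), array([427., 263.]), array([500., 276.]), array([445., 250.])]
0.06 [array([425., 318.]), array([369., 291.]), array([406., 331.]), array([351., 304.])] [array([482., 277.]), array([427., 252.]), array([500., 265.]), array([445., 240.])]
0.064 [array([424., 307.]), array([369., 280.]), array([405., 320.]), array([350., 293.])] [array([481., 266.]), array([426., 241.]), array([499., 254.]), array([444., 229.])]
0.068 [array([423., 295.]), array([368., 269.]), array([404., 309.]), array([349., 282.])] [array([481., 255.]), array([425., 230.]), array([498., 243.]), array([443., 218.])]
```

Near tip at pixel (270,283) gives a tip height of about 0.060, just level with the rim. I'll lower 4 mm and begin a slow advance.

>>> move_arm([
  [0.4, 0, -0.001, -0.003, 0],
  [0.4, 0, -0.001, -0.004, 0],
  [0.4, 0.002, -0.001, -0.004, 0],
  [0.4, 0.004, -0.001, -0.004, 0],
  [0.4, 0.006, 0, -0.004, 0],
  [0.4, 0.008, 0, -0.004, 0],
  [0.4, 0.008, 0, -0.004, 0],
])

```text
time: 4.0
tool_pos: [0.539, 0.1599, 0.1277]
orientation: [0.043, 0.707, 0.042, -0.705]
ft_force: [0.1, -0.1, -0.3]
grip_width: 0.0256
```

```bash
python3 -c "
from h import *
snap(4)"
```

```text
4.0 [0.539  0.1599 0.1277] [ 0.1  -0.14 -0.28] 0.0256
```

View pics/s4.png

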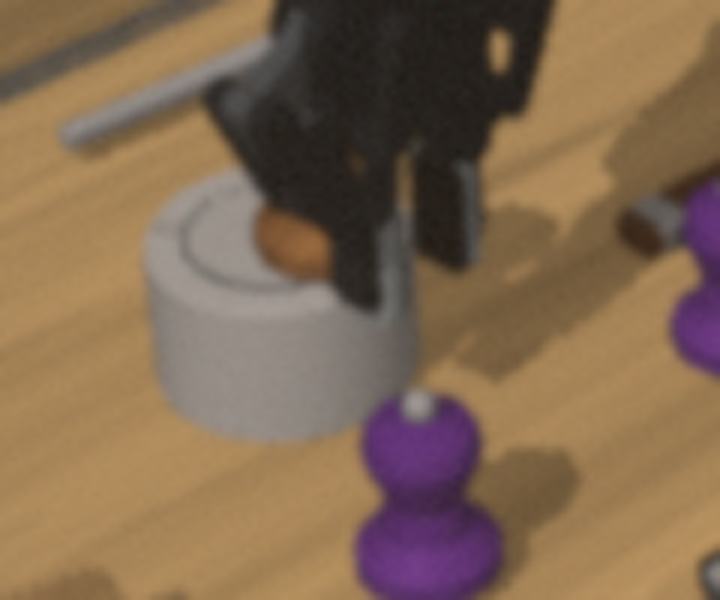

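>>> move_arm([
  [0.4, 0.0015, 0, 0, 0],
  [0.4, 0.003, 0, 0, 0],
  [0.4, 0.0045, 0.0005, 0, 0],
  [0.4, 0.006, 0.0005, 0, 0],
  [0.4, 0.0075, 0.0005, 0, 0],
  [0.4, 0.009, 0.001, 0, 0],
  [0.4, 0.0105, 0.001, 0, 0],
  [0.4, 0.012, 0.001, 0, 0],
])

```text
time: 4.72
tool_pos: [0.5509, 0.1609, 0.1276]
orientation: [0.043, 0.707, 0.042, -0.705]
ft_force: [-1.2, 0.1, -0.2]
grip_width: 0.0256
```

```bash
python3 -c "
from h import *
snap(5)"
```

```text
4.7167 [0.5509 0.1609 0.1276] [-1.2   0.09 -0.24] 0.0256
```

View pics/s5.png

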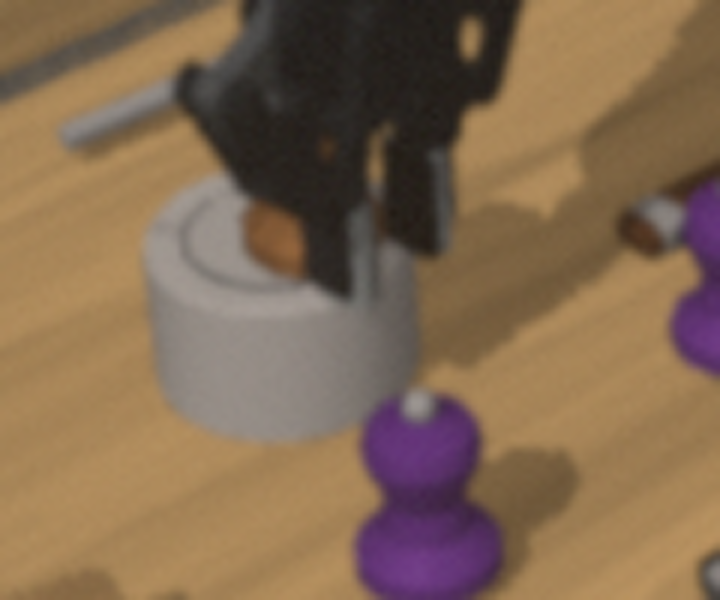

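Contact made: the foot's left edge moved from 255 to 245 in the crop, about 4 mm, without tilt. I'll continue about 16 mm slowly.

>>> move_arm([
  [0.4, 0.0012, 0, 0, 0],
  [0.4, 0.0024, 0.0005, 0, 0],
  [0.4, 0.0036, 0.0005, 0, 0],
  [0.4, 0.0048, 0.0005, 0, 0],
  [0.4, 0.006, 0.001, 0, 0],
  [0.4, 0.007, 0.001, 0, 0],
  [0.4, 0.008, 0.001, 0, 0],
  [0.4, 0.009, 0.001, 0, 0],
])

```text
time: 5.43
tool_pos: [0.5602, 0.1619, 0.1276]
orientation: [0.043, 0.707, 0.042, -0.705]
ft_force: [-0.4, -0.3, -0.7]
grip_width: 0.0255
```

```bash
python3 -c "
from h import *
snap(6)"
```

```text
5.4333 [0.5602 0.1619 0.1276] [-0.4  -0.32 -0.69] 0.0255
```

View pics/s6.png

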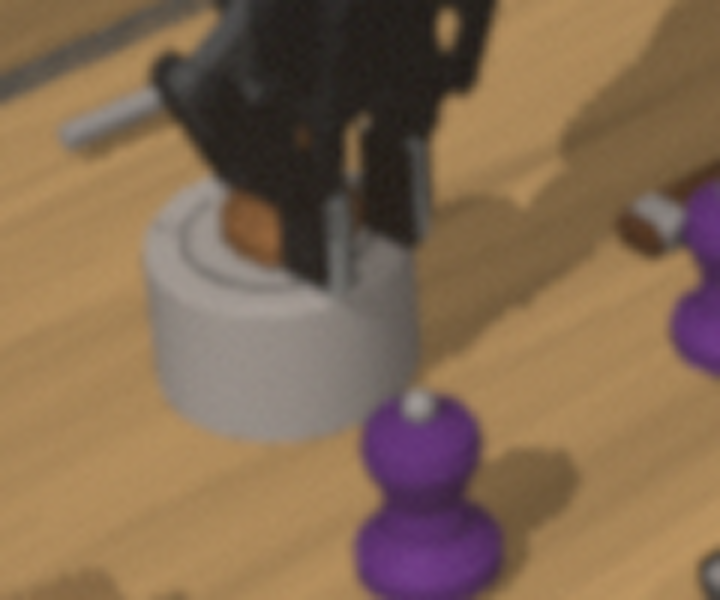

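>>> move_arm([
  [0.4, 0.0012, 0, 0, 0],
  [0.4, 0.0024, 0, 0, 0],
  [0.4, 0.0036, 0.0005, 0, 0],
  [0.4, 0.0048, 0.0005, 0, 0],
  [0.4, 0.006, 0.0005, 0, 0],
  [0.4, 0.007, 0.001, 0, 0],
  [0.4, 0.0075, 0.001, 0, 0],
  [0.4, 0.0075, 0.001, 0, 0],
])

```text
time: 6.15
tool_pos: [0.5679, 0.1629, 0.1276]
orientation: [0.043, 0.707, 0.042, -0.705]
ft_force: [-0.6, -0.6, 0.1]
grip_width: 0.0257
```

>>> move_arm([
  [0.4, -0.003, 0, 0, 0],
  [0.4, -0.009, -0.001, 0, 0],
  [0.4, -0.02, -0.002, 0, 0],
  [0.4, -0.035, -0.004, 0, 0],
  [0.4, -0.04, -0.005, 0.02, 0],
  [0.4, -0.04, -0.005, 0.06, 0],
  [0.4, -0.04, -0.005, 0.1, 0],
  [0.4, -0.04, -0.005, 0.12, 0],
])

```text
time: 6.82
tool_pos: [0.5282, 0.1581, 0.2532]
orientation: [0.042, 0.709, 0.043, -0.702]
ft_force: [0.8, -0.6, 1.2]
grip_width: 0.0258
```

>>> move_arm([
  [0.4, -0.015, -0.035, 0, 0],
  [0.4, -0.03, -0.07, 0, 0],
  [0.4, -0.045, -0.105, 0, 0],
  [0.4, -0.06, -0.14, 0, 0],
  [0.4, -0.075, -0.175, 0, 0],
  [0.4, -0.09, -0.21, 0, 0],
  [0.4, -0.105, -0.245, 0, 0],
  [0.4, -0.12, -0.28, 0, 0],
])

```text
time: 7.48
tool_pos: [0.4068, -0.1231, 0.2533]
orientation: [0.043, 0.709, 0.043, -0.702]
ft_force: [1.7, 0.1, 0.1]
grip_width: 0.0257
```

```bash
python3 -c "
from h import *
snap(7)
p=viewer.read_camera('top'); np.save('top7.npy',p,allow_pickle=True)
a,q,r=topfit(p,draw='pics/t7.png'); print(a,q,r)
overlay(np.load('side7.npy',allow_pickle=True).item(),q[0],a[0],'pics/s7f.png')
"
```

```text
7.4833 [ 0.4068 -0.1231  0.2533] [1.67 0.08 0.06] 0.0257
(array([0.59471774, 0.16834013]), np.float64(20.75146484375), np.float32(349.0)) (array([0.59545956, 0.1678233 ]), np.float64(43.846923828125), np.float32(1225.0)) [-0.00074182  0.00051683]
```

View pics/t7.png

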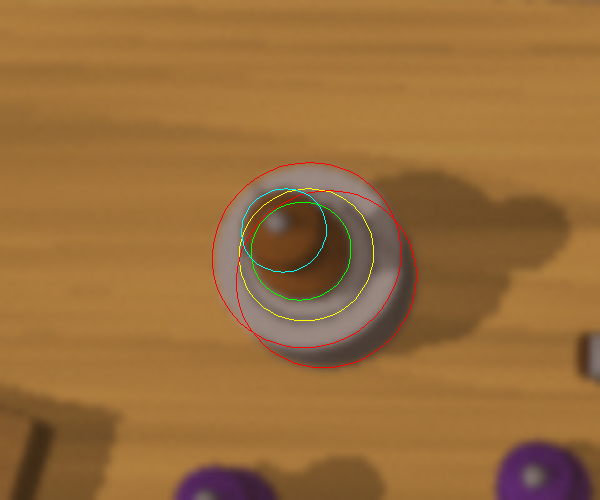

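View pics/s7.png

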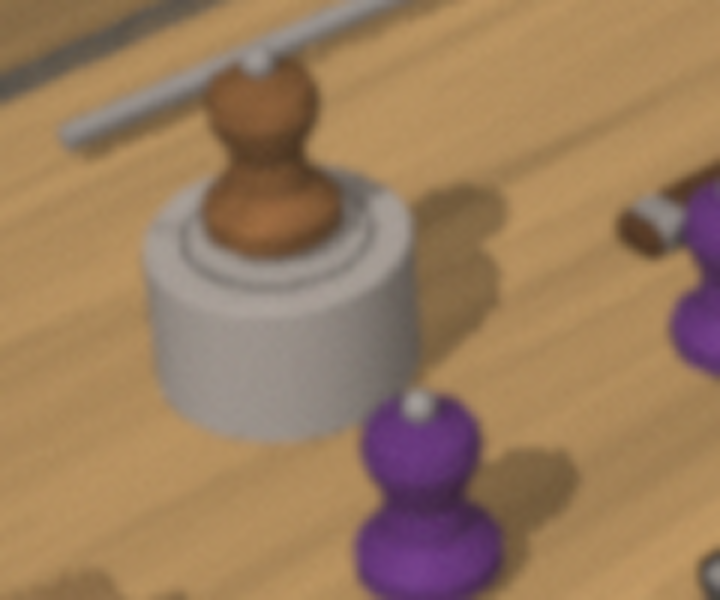

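Both views show the mill upright in the middle with its foot inside the ring. In the side crop the foot spans columns 203–342 and the ring 182–376, and the plinth has not moved. The arm is clear, so I'll hand in.

```bash
python3 -c "
from h import *
print(robot.sign_off())"
```

```text
the job is handed in; nothing more can be done
None
```

The pepper mill stands upright in the middle of its plinth with its foot inside the ring line, and I handed the job in at about 7.5 s; sign-off gives no verdict.

- **What I did:** I parted the fingertips about 25 mm and pushed the foot rim slowly, roughly 21 mm away from the robot. I then backed off, raised the arm and moved it clear. Wrist force readings stayed at noise level, under 2 N.
- **Mill position:** the last top-view fit puts the mill about 0.9 mm from the plinth's centre. The side view suggests 2–3 mm instead. Both are well inside 7.5 mm.
- **Plinth:** its fitted position changed by about 0.2 mm.
- **Not checked:** I did not measure the salt mill or the other loose things again after the push. The arm's path stayed clear of them.
- **Disagreement:** the fingertip height read from the pictures differed by a few millimetres between looks (67 and then 71.5 mm below the TCP). I set the working height so it was safe either way.

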